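# Knock cast plaques out of the mould and hang them for post-cure

## Robot

A 6-joint arm with a two-finger parallel gripper is mounted at the origin on a cart in front of the work surface, level with it; the furniture and walls round the work are solid. World frame = base frame: x ahead of the robot, y to its left, z up, the work surface at z = 0. Lengths are in m, angles in degrees, forces in N, time in s.
With the tool pointing down it reaches from about 0.35 to 0.875 m from the base axis. Payload 4.2 kg.
Tool frame: the origin (TCP) lies midway between the tips of the shut fingers; the grasp point (between the pads) lies 19 mm behind it; z points along the fingers, y is the line along which they close (so a half turn about z gives the same grasp; the last joint's range is limited). The gripper opens to 87 mm and grips with 3 to 60 N. Pads are 19 mm wide; open, the fingers measure 117 mm over their backs; the gripper's body (75 mm by 190 mm) begins 51 mm behind the grasp point.
Start: joints at [-48.954, 22.042, 0.453, 0, -68.411, -14.817], TCP at [0.276, -0.561, 0.223] pointing down, gripper open.
Joint ranges: [-179.83, 179.83], [-69.29, 118.12], [-61.27, 80.66], [-181.25, 117.63], [-171.15, -9.14], [-177.46, 177.46]. Speed limits (degrees/s): [159.86, 159.86, 180, 180, 180, 180].

## Interface

Orientations are given as a 3x3 rotation matrix whose columns are the frame's x, y, z axes.
In Python, from station import r gives the robot as it stands.
- The arm moves only by the shell command python3 steer.py, which reads ROWS from standard input. ROWS is a JSON object whose key "rows" holds a list of rows, 1 to 8 of them, each of 7 numbers: the opening from 0.0 (shut) to 1.0 (fully open), then dx, dy, dz in m, then a rotation vector rx, ry, rz in degrees; each row is the pose to reach, as a shift and turn from the pose commanded when the command began, along the tool's axes at that moment; what a row does not reach only later rows make up. A row lasts 1/10 s, in which the tool goes at most 0.05 m and 8.59 degrees, less where a joint would pass 70% of its speed; a pose out of reach is approached as far as the arm can. The fingers move at their own pace and stop on an object; the grip force is fixed at half the most. Time passes only in rows, so rows that do not move let the fingers close. It prints the time, the measured TCP pose, the force, the opening and the grip force at its end. Input that does not fit is refused with a message, and nothing moves.
- r.sense(): the state, without advancing time (a new reading comes with each control period).
- r.capture(name): name is "scene" or "top" or "wrist"; returns a dict with "pixels" (420x560x3 uint8, red, green, blue), "z_map" (420x560 float32, m along the optical axis (not along the pixel's ray), 0 where there is no reading), "K" (3x3 intrinsics, pixels), "distortion" ([k1, k2, p1, p2, k3] as OpenCV has them; the pictures are not rectified), "world_from_camera" (4x4, takes a point from camera to world coordinates). Camera axes: x right, y up, looking along -z (the intrinsics and any distortion apply to the point x, -y, -z); pixel columns grow to the right and rows downward; lengths in m; the calibration is good to about 2 mm. A picture is of the moment at which its call begins.
- r.finish_job(): hands the job in; it is judged then, once.
The state is a dict: "time_s": time; "joints": joint angles; "joint_velocities": joint speeds; "effort": joint torques, N m; "tcp_pos": TCP position; "ee_rot": TCP orientation; "wrist_force": force on the tool from outside, world axes, zero at the start; "moment": the same for the moment, N m; "gripper_width": opening from 0.0 (shut) to 1.0 (fully open); "gripper_force": force on a finger pad.
Only numpy, scipy, OpenCV 4.12 (cv2) and the standard library are available. Lean on these libraries where they do the work, as an engineer would, in place of code of your own. Each camera call takes 0.05 s, during which the arm holds its last target. There are 200 camera calls.

## Task

The cast plaques are stuck flush in the pockets of the mould: knock each one out by pressing its pocket's key, and hang every plaque by its hole on the rack, one to a peg. Leave the mould ready for the next cast with all its keys drawn fully up again, and do not disturb the glassware and the bottle standing about.

Things in the scene. Friction and masses are not known exactly. Their poses are not given: they have to be found in the camera images.
- mould: Aluminium mould, fixed: block 99 (x) by 162 (y) by 132 mm tall, with four upright slot pockets in a row, at y = -60, -20, 20, 60 mm, each 57 (x) by 17.5 (y) mm, 120 deep; on its -x side, facing the robot, a ledge 56 deep, 124 mm tall, with four keys. Origin on the worktop under the block's centre, z up. A plaque in a pocket is flush with the top, 1.5 mm play: nothing to grip.
- rack: Steel rack, loose (2.5 kg): base plate 125 (x = -50 to 75) by 290 (y) by 12 mm; 12 mm round rail along y at height 125 mm on two posts at x = 65, y = +-132 mm; four 8 mm round pegs stand out level from the rail toward the rack's -x (toward the robot), 70 mm apart. Origin on the worktop, 50 mm behind the front edge of the base, z up.
- plaque_1: Grey resin plaque, about 140 g, 14 thick (its x), 54 wide (y), 120 mm tall (z); origin at the centre of its bottom, z toward the end with the hole. A 26 mm square hole goes through the thickness, 64 to 90 mm above the origin; the solid 30 mm bar above it is for gripping. Starts upright in pocket 1, its x along the mould's y. May be absent (None): that pocket is empty.
- eye_1 (a point): Centre of the hole of plaque_1, 77 mm above its origin; absent with its plaque.
- key_1 (a joint): Knockout key of pocket 1: 0 = fully up, 0.030 m = pressed fully down. Moves straight down and up and stays where it is left (6 N of friction, 8 to 9 N with a plaque to lift). It drives the knockout pin under the plaque up 1.5 times as far as the key goes down: a full press lifts the plaque 45 mm out of the block; drawing the key up lowers the pin.
- key_1_top (a point): Centre of the top of key 1's round black head, 24 mm across and 18 tall on a 10 mm stem, 80 mm in front (mould's -x) of pocket 1's centre; 197 mm above the worktop when up, 167 when down. Press it from above, or pinch the head and draw it up.
- plaque_2: Grey resin plaque, about 140 g, 14 thick (its x), 54 wide (y), 120 mm tall (z); origin at the centre of its bottom, z toward the end with the hole. A 26 mm square hole goes through the thickness, 64 to 90 mm above the origin; the solid 30 mm bar above it is for gripping. Starts upright in pocket 2, its x along the mould's y. May be absent (None): that pocket is empty.
- eye_2 (a point): Centre of the hole of plaque_2, 77 mm above its origin; absent with its plaque.
- key_2 (a joint): Knockout key of pocket 2: 0 = fully up, 0.030 m = pressed fully down. Moves straight down and up and stays where it is left (6 N of friction, 8 to 9 N with a plaque to lift). It drives the knockout pin under the plaque up 1.5 times as far as the key goes down: a full press lifts the plaque 45 mm out of the block; drawing the key up lowers the pin.
- key_2_top (a point): Centre of the top of key 2's round black head, 24 mm across and 18 tall on a 10 mm stem, 80 mm in front (mould's -x) of pocket 2's centre; 197 mm above the worktop when up, 167 when down. Press it from above, or pinch the head and draw it up.
- plaque_3: Grey resin plaque, about 140 g, 14 thick (its x), 54 wide (y), 120 mm tall (z); origin at the centre of its bottom, z toward the end with the hole. A 26 mm square hole goes through the thickness, 64 to 90 mm above the origin; the solid 30 mm bar above it is for gripping. Starts upright in pocket 3, its x along the mould's y. May be absent (None): that pocket is empty.
- eye_3 (a point): Centre of the hole of plaque_3, 77 mm above its origin; absent with its plaque.
- key_3 (a joint): Knockout key of pocket 3: 0 = fully up, 0.030 m = pressed fully down. Moves straight down and up and stays where it is left (6 N of friction, 8 to 9 N with a plaque to lift). It drives the knockout pin under the plaque up 1.5 times as far as the key goes down: a full press lifts the plaque 45 mm out of the block; drawing the key up lowers the pin.
- key_3_top (a point): Centre of the top of key 3's round black head, 24 mm across and 18 tall on a 10 mm stem, 80 mm in front (mould's -x) of pocket 3's centre; 197 mm above the worktop when up, 167 when down. Press it from above, or pinch the head and draw it up.
- plaque_4: Grey resin plaque, about 140 g, 14 thick (its x), 54 wide (y), 120 mm tall (z); origin at the centre of its bottom, z toward the end with the hole. A 26 mm square hole goes through the thickness, 64 to 90 mm above the origin; the solid 30 mm bar above it is for gripping. Starts upright in pocket 4, its x along the mould's y. May be absent (None): that pocket is empty.
- eye_4 (a point): Centre of the hole of plaque_4, 77 mm above its origin; absent with its plaque.
- key_4 (a joint): Knockout key of pocket 4: 0 = fully up, 0.030 m = pressed fully down. Moves straight down and up and stays where it is left (6 N of friction, 8 to 9 N with a plaque to lift). It drives the knockout pin under the plaque up 1.5 times as far as the key goes down: a full press lifts the plaque 45 mm out of the block; drawing the key up lowers the pin.
- key_4_top (a point): Centre of the top of key 4's round black head, 24 mm across and 18 tall on a 10 mm stem, 80 mm in front (mould's -x) of pocket 4's centre; 197 mm above the worktop when up, 167 when down. Press it from above, or pinch the head and draw it up.
- peg_1 (a point): Root of peg 1 on the rail's axis, 125 mm above the worktop; axes as the rack's. The peg runs straight to x = -60 mm, then turns up, its axis ending at x = -68, z = +8 mm, so the hole must pass over the upturned tip. A hanging plaque faces along the peg, its hole's centre 9 mm below the peg's axis.
- peg_2 (a point): Root of peg 2 on the rail's axis, 125 mm above the worktop; axes as the rack's. The peg runs straight to x = -60 mm, then turns up, its axis ending at x = -68, z = +8 mm, so the hole must pass over the upturned tip. A hanging plaque faces along the peg, its hole's centre 9 mm below the peg's axis.
- peg_3 (a point): Root of peg 3 on the rail's axis, 125 mm above the worktop; axes as the rack's. The peg runs straight to x = -60 mm, then turns up, its axis ending at x = -68, z = +8 mm, so the hole must pass over the upturned tip. A hanging plaque faces along the peg, its hole's centre 9 mm below the peg's axis.
- peg_4 (a point): Root of peg 4 on the rail's axis, 125 mm above the worktop; axes as the rack's. The peg runs straight to x = -60 mm, then turns up, its axis ending at x = -68, z = +8 mm, so the hole must pass over the upturned tip. A hanging plaque faces along the peg, its hole's centre 9 mm below the peg's axis.
- flask: Bystander: a clear glass conical flask with a stopper, 82 mm across and 144 mm tall, standing loose on the worktop; origin under its centre. Not to be disturbed.
- amber_bottle: Bystander: an amber bottle with a white cap, 47 mm across and 108 mm tall, standing loose on the worktop; origin under its centre. Not to be disturbed.

How it is judged:
By the outcome, as a careful person would: the job done as asked, in the order asked, and still so for the second after the job is handed in, with the robot touching nothing.
Of plaque_1, plaque_2, plaque_3, plaque_4 only 3 to 4 are there at a start; the rules pass over those that are not, and their reading is None.
At some moment in a run one of rack may be knocked a few centimetres aside while the robot is not near it.
It also fails if it takes over 208 s, if anything falls off the work surface, if the arm or the gripper's body presses on something with over 40 N, if the wrist force passes 120 N, or if a joint passes its speed limit or range.

## Working session

There is one attempt and no reset: what is moved stays moved. The work goes in short steps, Python scripts to look and compute and a shell command to move; the robot and the scene stay as the last step left them, time stands still between calls to the robot, and variables do not carry over. Pictures are saved under pics/ and viewed, at most 14 in all, crops included, and the job is handed in when it is done.

```bash
ls; mkdir -p pics; python3 - <<'E'
from station import r
import cv2,numpy as np
s=r.sense();print(s['time_s'],s['tcp_pos'],np.round(s['ee_rot'],3),s['gripper_width'])
for n in ['scene','top']:
    c=r.capture(n);cv2.imwrite(f'pics/{n}0.png',c['pixels'][:,:,::-1]);np.savez(f'{n}0.npz',**{k:np.array(v) for k,v in c.items()})
    print(n,np.round(c['world_from_camera'],3),np.round(c['K'],1),c['distortion'])
E
```

```text
pics
station.py
steer.py
0.0 [ 0.27595076 -0.56010557  0.22144341] [[-0.897 -0.442 -0.001]
 [-0.442  0.897  0.002]
 [ 0.     0.002 -1.   ]] 1.0005508579226505
scene [[-0.652  0.588 -0.479 -0.037]
 [-0.758 -0.493  0.427  0.729]
 [ 0.015  0.641  0.767  1.126]
 [ 0.     0.     0.     1.   ]] [[534.6   0.  283.4]
 [  0.  534.6 218.3]
 [  0.    0.    1. ]] [-0.08513483  0.          0.          0.          0.        ]
top [[ 0.019  0.997 -0.071  0.496]
 [-1.     0.02   0.009  0.204]
 [ 0.01   0.071  0.997  1.071]
 [ 0.     0.     0.     1.   ]] [[396.5   0.  281.6]
 [  0.  396.5 203.9]
 [  0.    0.    1. ]] [0.00250453 0.         0.         0.         0.        ]
```

View pics/scene0.png

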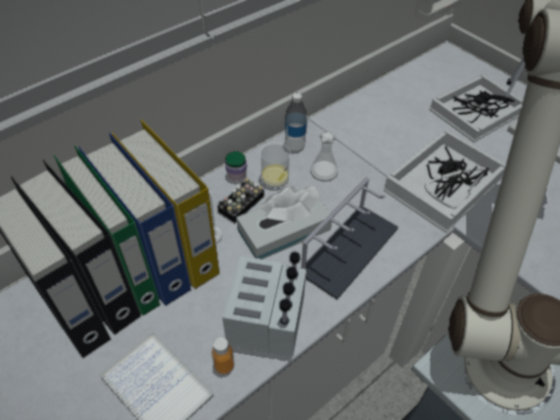

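View pics/top0.png

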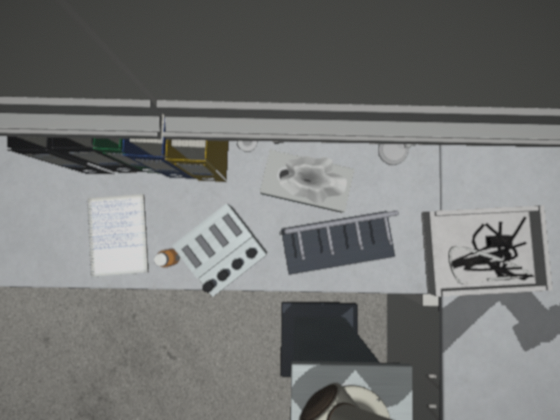

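```bash
cat > h.py <<'E'
import numpy as np,cv2
def rays(c,uv):
    uv=np.asarray(uv,float).reshape(-1,1,2)
    n=cv2.undistortPoints(uv,c['K'],c['distortion']).reshape(-1,2)
    d=np.c_[n[:,0],-n[:,1],-np.ones(len(n))]
    T=c['world_from_camera'];return T[:3,3],d@T[:3,:3].T
def onplane(c,uv,z):
    o,d=rays(c,uv);return o+d*((z-o[2])/d[:,2])[:,None]
def cloud(c):
    h,w=c['z_map'].shape;u,v=np.meshgrid(np.arange(w),np.arange(h))
    o,d=rays(c,np.c_[u.ravel(),v.ravel()]);z=c['z_map'].ravel()
    return (o+d*z[:,None]).reshape(h,w,3)
def load(n):
    f=np.load(n,allow_pickle=True);return {k:f[k] for k in f.files}
E
python3 - <<'E'
from h import *
t=load('top0.npz');s=load('scene0.npz')
a=cv2.resize(t['pixels'][195:305,140:420],None,fx=2.8,fy=2.8,interpolation=cv2.INTER_CUBIC)
b=cv2.resize(s['pixels'][170:370,190:410],None,fx=2.5,fy=2.5,interpolation=cv2.INTER_CUBIC)[:290*2]
cv2.imwrite('pics/a.png',a[:,:,::-1]);cv2.imwrite('pics/b.png',b[:,:,::-1])
for n,c,(r0,r1,c0,c1) in [('top',t,(200,300,160,275)),('scene',s,(240,360,215,315))]:
    P=cloud(c)
    g=c['pixels'].astype(int).max(2)
    m=np.zeros(g.shape,np.uint8);m[r0:r1,c0:c1]=(g[r0:r1,c0:c1]<60)
    k,l,st,ce=cv2.connectedComponentsWithStats(m)
    for i in range(1,k):
        if st[i,4]>15:
            pz=P[l==i];print(n,np.round(ce[i],1),st[i],np.round(np.median(pz,0),3),pz[:,2].max().round(3), np.round(onplane(c,ce[i],.195)[0],4))
E
```

```text
top [251.1 252.5] [247 249   9   8  52] [0.45  0.261 0.197] 0.199 [0.4496 0.2609 0.195 ]
top [236.9 263.6] [233 260   9   8  56] [0.425 0.291 0.196] 0.201 [0.4251 0.2913 0.195 ]
top [222.8 274.8] [218 271  10   9  63] [0.4   0.321 0.196] 0.201 [0.4002 0.3214 0.195 ]
top [208.3 285.9] [203 281  11  11  76] [0.376 0.352 0.196] 0.2 [0.3756 0.3524 0.195 ]
scene [294.2 257.7] [290 253   9  12  81] [0.446 0.265 0.196] 0.199 [0.4459 0.265  0.195 ]
scene [310.6 264.5] [306 256   9  17  83] [0.5   0.159 0.012] 1.126 [0.4101 0.2501 0.195 ]
scene [291.5 272.9] [287 267  10  13 101] [0.42  0.295 0.196] 1.126 [0.4203 0.2953 0.195 ]
scene [288.2 288.6] [284 283  10  13 102] [0.395 0.326 0.195] 0.202 [0.3954 0.3259 0.195 ]
scene [284.9 305. ] [280 299  11  14 109] [0.371 0.356 0.196] 0.201 [0.3706 0.3563 0.195 ]
scene [283.2 321.8] [280 319   8   6  20] [0.371 0.359 0.128] 0.132 [0.344  0.3835 0.195 ]
```

View pics/a.png

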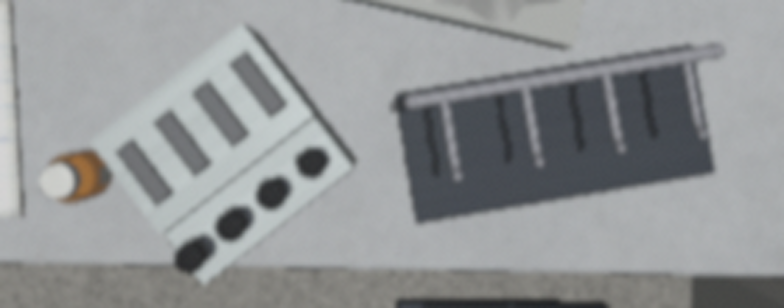

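View pics/b.png

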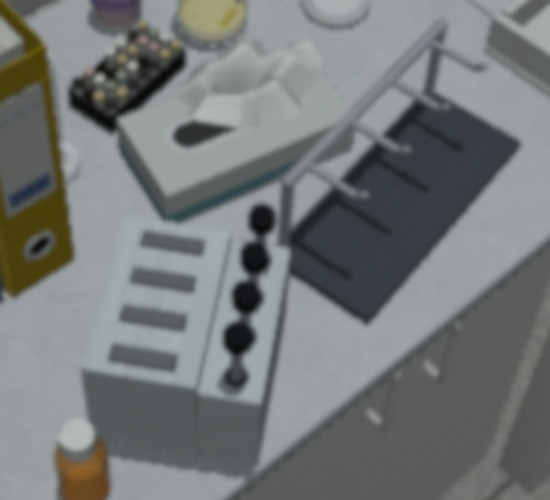

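```bash
cat >> h.py <<'E'
def rackfit(t,s,verbose=True):
    # rail: cloud points z .120-.134 in the rack area; base: dark plate at z .012
    out=[]
    for n,c in (('top',t),('scene',s)):
        P=cloud(c);X=P.reshape(-1,3)
        x=c['pixels'].astype(int);dark=(x.max(2)<95)
        box=(P[...,0]>.3)&(P[...,0]<.68)&(P[...,1]>-.25)&(P[...,1]<.3)
        m=(box&dark&(np.abs(P[...,2]-.012)<.006)).astype(np.uint8)
        k,l,st,ce=cv2.connectedComponentsWithStats(cv2.morphologyEx(m,cv2.MORPH_CLOSE,np.ones((9,9))))
        i=1+st[1:,4].argmax();l=(l==i)
        cs,_=cv2.findContours(l.astype(np.uint8),cv2.RETR_EXTERNAL,cv2.CHAIN_APPROX_NONE)
        pl=onplane(c,cs[0][:,0,:],.012)[:,:2].astype(np.float32)
        b=cv2.minAreaRect(pl*1000)
        m=box&(P[...,2]>.118)&(P[...,2]<.14)&(np.linalg.norm(P[...,:2]-np.array(b[0])/1000,axis=2)<.2)&~((P[...,0]-.777*0<.50)&(P[...,1]>.235))
        out.append((n,b,P[m]))
        if verbose: print(n,'base',np.round(b[0],1),np.round(b[1],1),round(b[2],1),'hi pts',m.sum())
    return out
E
python3 - <<'E'
from h import *
t=load('top0.npz');s=load('scene0.npz')
ks=[]
for n,c in (('top',t),('scene',s)):
    P=cloud(c);g=c['pixels'].astype(int).max(2)
    m=(g<75)&(P[...,2]>.19)&(P[...,2]<.203)&(P[...,0]>.3)&(P[...,0]<.5)&(P[...,1]>.2)&(P[...,1]<.4)
    k,l,st,ce=cv2.connectedComponentsWithStats(m.astype(np.uint8))
    q=np.array([[*(cv2.minEnclosingCircle((P[l==i][:,:2]*1000).astype(np.float32))[0]),st[i,4]] for i in range(1,k) if st[i,4]>15])
    q2=np.array([P[l==i].mean(0) for i in range(1,k) if st[i,4]>15])
    print(n,np.round(q,1));print(np.round(q2,4)); ks.append(q2)
K=(np.mean([a[a[:,0].argsort()[::-1]] for a in ks],0))
d=K[3]-K[0];a=np.degrees(np.arctan2(-d[0],d[1]));print('keys',K.round(4),'yaw',a)
Y=np.array([-np.sin(np.radians(a)),np.cos(np.radians(a))]);X=np.array([Y[1],-Y[0]])
O=K[:,:2].mean(0)+.08*X;print('mould O',O.round(4))
P=cloud(t);pp=P.reshape(-1,3)
for j,y in enumerate([-.06,-.02,.02,.06]):
    c=O+Y*y;d=pp[np.linalg.norm((pp[:,:2]-c),axis=1)<.006];print(j+1,c.round(4),d[:,2].round(3)[:8])
    e=pp.reshape(-1,3)
for n,b,Q in rackfit(t,s):
    np.save(n+'_r.npy',Q)
    w,h=b[1];ang=b[2]
    th=np.radians(ang if w<h else ang-90); X=np.array([np.cos(th),np.sin(th)]); 
    if X[0]<0:X=-X
    Y=np.array([-X[1],X[0]]);c=np.array(b[0])/1000
    o=c-.0125*X;print(n,'rack yaw',np.degrees(np.arctan2(X[1],X[0])),'O',o.round(4))
    L=np.c_[(Q[:,:2]-o)@X,(Q[:,:2]-o)@Y,Q[:,2]]*1000
    rail=L[(L[:,0]>56)&(L[:,0]<75)];print('rail n',len(rail),np.polyfit(rail[:,1],rail[:,0],1).round(3),rail[:,1].min(),rail[:,1].max())
    pg=L[(L[:,0]<50)&(L[:,0]>0)]
    h=np.histogram(pg[:,1],np.arange(-150,151,10));print(h[0])
    for y0 in (-105,-35,35,105):
        z=pg[abs(pg[:,1]-y0)<15];print(y0,len(z),np.median(z,0).round(1) if len(z) else '')
E
```

```text
top [[449.4 260.4  61. ]
 [425.  291.4  67. ]
 [400.6 322.9  70. ]
 [374.5 353.9  74. ]]
[[0.4498 0.261  0.1967]
 [0.4251 0.2913 0.1963]
 [0.4003 0.3223 0.1963]
 [0.3746 0.3537 0.1967]]
scene [[448.  263.2  78. ]
 [423.3 292.4  85. ]
 [398.1 323.6  96. ]
 [372.7 355.4 101. ]]
[[0.4471 0.2636 0.1961]
 [0.4221 0.2935 0.196 ]
 [0.3967 0.3248 0.1958]
 [0.3715 0.3553 0.1956]]
keys [[0.4484 0.2623 0.1964]
 [0.4236 0.2924 0.1961]
 [0.3985 0.3236 0.196 ]
 [0.3731 0.3545 0.1962]] yaw 39.265648684927115
mould O [0.4729 0.3588]
1 [0.5108 0.3124] [0.133 0.132 0.131 0.134 0.13  0.133 0.131 0.133]
2 [0.4855 0.3433] [0.132 0.134 0.129 0.131 0.133 0.131 0.131 0.131]
3 [0.4602 0.3743] [0.133 0.133 0.13  0.133 0.13  0.133 0.134 0.134]
4 [0.4349 0.4053] [0.129 0.129 0.13  0.134 0.132 0.131 0.131 0.132]
top base [471.1  44.7] [118.5 285.8] 10.6 hi pts 1756
scene base [485.5  49.2] [156.  290.4] 10.9 hi pts 1503
top rack yaw 10.566967010498047 O [0.4588 0.0424]
rail n 609 [1.0000e-03 6.5706e+01] -138.638892303669 136.42049285891352
[ 0  0  0  2 72  0  0  0  0  0  5 69  0  0  0  0  0  4 68  0  0  0  0  0
  8 63  0  0  0  0]
-105 74 [  24.8 -106.   127.9]
-35 74 [ 24.5 -36.  128.1]
35 72 [ 24.7  33.3 127.9]
105 71 [ 24.2 103.3 128.1]
scene rack yaw 10.873210906982422 O [0.4732 0.0468]
rail n 2 [ 0.    56.136] 26.213098701948915 76.24326903849033
[ 2 11 10 19 49 11 12  5 11 10 19 55 12  9 13 10 14 22 54 11  9 14 11  9
 27 55 10 14  7  0]
-105 79 [  33.8 -108.1  127.8]
-35 86 [ 35.7 -36.8 128.2]
35 87 [ 32.7  32.4 127.8]
105 92 [ 33.2 101.9 127.9]
```

```bash
cat >> h.py <<'E'
from scipy.spatial.transform import Rotation as Rn
MO=np.array([.4729,.3588]);MY=39.27
def M(x,y,o=None,yaw=None):  # mould-frame mm -> world xy
    o=MO if o is None else o;a=np.radians(MY if yaw is None else yaw)
    return o+np.array([np.cos(a)*x-np.sin(a)*y,np.sin(a)*x+np.cos(a)*y])/1000
def plan(targets,yaw,pos=None,R=None):
    """targets: list of world TCP; yaw: direction (deg) of tool y; prints shifts along present tool axes."""
    from station import r
    s=r.sense();p=np.array(s['tcp_pos']);R=np.array(s['ee_rot'])
    a=np.radians(yaw);y=np.array([np.cos(a),np.sin(a),0]);z=np.array([0,0,-1.]);x=np.cross(y,z)
    rv=np.degrees(Rn.from_matrix(R.T@np.c_[x,y,z]).as_rotvec())
    print('t',round(s['time_s'],1),'tcp',p.round(4),'F',np.round(s['wrist_force'],1),'w',round(s['gripper_width'],3),'rot',rv.round(2))
    for q in targets: print('  shift',(R.T@(np.array(q)-p)).round(4))
E
python3 - <<'E'
from h import *
k=M(-80,-60);print(k);plan([[.36,-.15,.25],[*k,.25]],129.27)
t=load('top0.npz');P=cloud(t)
a=np.radians(MY);X=np.array([np.cos(a),np.sin(a)]);Y=np.array([-X[1],X[0]])
g=t['pixels'].astype(int).max(2);L=np.stack([(P[...,:2]-MO)@X,(P[...,:2]-MO)@Y],-1)
m=(g<150)&(abs(L[...,0])<.04)&(abs(L[...,1])<.075)&(P[...,2]>.12)
k,l,st,ce=cv2.connectedComponentsWithStats(m.astype(np.uint8))
for i in range(1,k):
    if st[i,4]>30: w=onplane(t,ce[i],.132)[0,:2]-MO;print(ce[i].round(1),st[i,4],'slot local',(w@X*1000).round(1),(w@Y*1000).round(1))
E
```

```text
[0.4489448  0.26171165]
t 0.1 tcp [ 0.276  -0.5602  0.2216] F [-0.6 -0.5  0.2] w 1.002 rot [ 1.100e-01  1.000e-02 -1.305e+01]
  shift [-0.2566  0.3309 -0.0278]
  shift [-0.5182  0.661  -0.0272]
[231.7 224.6] 164 slot local 0.2 -60.0
[218.2 235. ] 175 slot local 0.4 -20.1
[204.7 245.4] 186 slot local 0.6 19.7
[191.1 255.9] 193 slot local 0.9 59.6
```

```bash
echo '{"rows":[[0,-0.03,0.04,-0.03,0,0,-6],[0,-0.06,0.08,-0.03,0,0,-13],[0,-0.09,0.12,-0.03,0,0,-13],[0,-0.12,0.155,-0.03,0,0,-13],[0,-0.15,0.195,-0.03,0,0,-13],[0,-0.18,0.235,-0.03,0,0,-13],[0,-0.21,0.275,-0.03,0,0,-13],[0,-0.24,0.31,-0.03,0,0,-13]]}' | python3 steer.py
python3 - <<'E'
from h import *
plan([[*M(-80,-60),.25]],129.27)
E
```

```text
time_s: 0.9
tcp_pos: [0.3539, -0.1746, 0.2525]
ee_rot: [[-0.775, -0.632, 0.0], [-0.632, 0.775, 0.0], [-0.0, 0.0, -1.0]]
wrist_force: [1.2, -0.3, 0.1]
gripper_width: 0.354
gripper_force: 0.0
t 0.9 tcp [ 0.3539 -0.1746  0.2525] F [ 1.2 -0.3  0.1] w 0.354 rot [ 0.    0.02 -0.07]
  shift [-0.3494  0.278   0.0026]
```

```bash
echo '{"rows":[[0,-0.039,0.031,0,0,0,0],[0,-0.078,0.062,0,0,0,0],[0,-0.117,0.093,0,0,0,0],[0,-0.156,0.124,0,0,0,0],[0,-0.195,0.155,0,0,0,0],[0,-0.234,0.186,0,0,0,0],[0,-0.273,0.217,0,0,0,0],[0,-0.312,0.248,0,0,0,0]]}' | python3 steer.py
python3 - <<'E'
from h import *
plan([[*M(-80,-60),.21],[*M(-80,-60),.167]],129.27)
E
```

```text
time_s: 1.7
tcp_pos: [0.439, 0.215, 0.2524]
ee_rot: [[-0.774, -0.633, -0.0], [-0.633, 0.774, -0.0], [0.0, 0.0, -1.0]]
wrist_force: [0.7, -0.3, -0.0]
gripper_width: 0.005
gripper_force: 0.0
t 1.7 tcp [0.439  0.215  0.2524] F [ 0.7 -0.3 -0. ] w 0.005 rot [ 0.   -0.02  0.  ]
  shift [-0.0373  0.0299  0.0423]
  shift [-0.0373  0.0299  0.0853]
```

```bash
echo '{"rows":[[0,-0.0373,0.0299,0,0,0,0],[0,-0.0373,0.0299,0.03,0,0,0],[0,-0.0373,0.0299,0.045,0,0,0],[0,-0.0373,0.0299,0.055,0,0,0],[0,-0.0373,0.0299,0.063,0,0,0],[0,-0.0373,0.0299,0.07,0,0,0],[0,-0.0373,0.0299,0.078,0,0,0],[0,-0.0373,0.0299,0.083,0,0,0]]}' | python3 steer.py | grep -v ee_rot; echo '{"rows":[[0,0,0,0.002,0,0,0],[0,0,0,0.003,0,0,0],[0,0,0,0.003,0,0,0]]}' | python3 steer.py | grep -v ee_rot
```

```text
time_s: 2.5
tcp_pos: [0.4485, 0.2595, 0.1707]
wrist_force: [-6.0, 1.1, 8.2]
gripper_width: 0.009
gripper_force: 4.2
time_s: 2.8
tcp_pos: [0.4488, 0.2595, 0.1678]
wrist_force: [-3.9, 0.4, 6.5]
gripper_width: 0.005
gripper_force: 2.6
```

```bash
echo '{"rows":[[0,0,0,0.002,0,0,0],[0,0,0,0.002,0,0,0]]}' | python3 steer.py | grep -v ee_rot; echo '{"rows":[[0,0,0,-0.04,0,0,0],[0,0,0,-0.08,0,0,0],[0.5,-0.04,0,-0.08,0,0,0],[0.5,-0.08,0,-0.08,0,0,0],[0.5,-0.08,0,-0.08,0,0,0],[0.5,-0.08,0,-0.08,0,0,0]]}' | python3 steer.py | grep -v ee_rot
python3 - <<'E'
from h import *
from station import r
plan([[*M(.5,-60),.147]],129.27)
c=r.capture('wrist');cv2.imwrite('pics/w1.png',c['pixels'][:,:,::-1])
E
```

```text
time_s: 3.0
tcp_pos: [0.4489, 0.2595, 0.1673]
wrist_force: [-8.1, -0.9, 12.6]
gripper_width: 0.005
gripper_force: 6.5
time_s: 3.6
tcp_pos: [0.5115, 0.3101, 0.2438]
wrist_force: [-0.9, 0.1, -0.1]
gripper_width: 0.281
gripper_force: 0.0
t 3.6 tcp [0.5115 0.3101 0.2438] F [-0.9  0.1 -0.1] w 0.281 rot [-0.   -0.08 -0.08]
  shift [-0.0016  0.0022  0.0968]
```

View pics/w1.png

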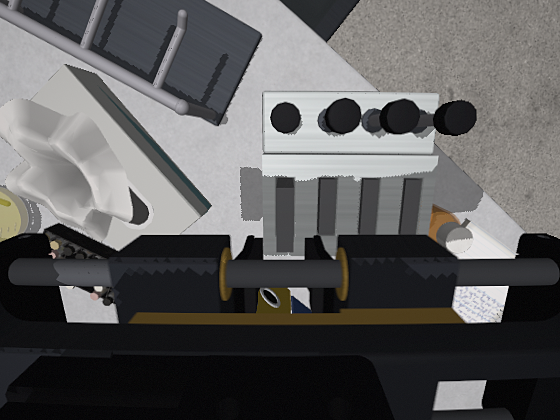

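```bash
echo '{"rows":[[0.5,-0.002,0.002,0.03,0,0,0],[0.5,-0.002,0.002,0.06,0,0,0],[0.5,-0.002,0.002,0.08,0,0,0],[0.5,-0.002,0.002,0.092,0,0,0],[0,-0.002,0.002,0.092,0,0,0],[0,-0.002,0.002,0.092,0,0,0],[0,-0.002,0.002,0.092,0,0,0],[0,-0.002,0.002,0.092,0,0,0]]}' | python3 steer.py | grep -v ee_rot;
python3 - <<'E'
from h import *
plan([[*M(.5,-60),.152]],129.27)
E
```

```text
time_s: 4.45
tcp_pos: [0.5121, 0.3136, 0.1539]
wrist_force: [0.1, 1.1, 0.2]
gripper_width: 0.221
gripper_force: 0.0
t 4.5 tcp [0.5121 0.3136 0.1539] F [0.1 1.1 0.2] w 0.221 rot [ 0.01  0.14 -0.03]
  shift [ 0.0012 -0.0002  0.0019]
```

```bash
echo '{"rows":[[0,0,0,0,0,0,0],[0,0,0,0,0,0,0],[0,0,0,0,0,0,0],[0,0,0,-0.01,0,0,0],[0,0,0,-0.03,0,0,0],[0,0,0,-0.06,0,0,0],[0,0,0,-0.09,0,0,0],[0,0,0,-0.11,0,0,0]]}' | python3 steer.py | grep -v ee_rot;
cat >> h.py <<'E'
def rackpose(save=None):
    from station import r
    t=r.capture('top')
    if save: cv2.imwrite(save,t['pixels'][:,:,::-1])
    P=cloud(t);x=t['pixels'].astype(int)
    box=(P[...,0]>.25)&(P[...,0]<.75)&(P[...,1]>-.25)&(P[...,1]<.3)
    m=(box&(x.max(2)<95)&(np.abs(P[...,2]-.012)<.006)).astype(np.uint8)
    k,l,st,ce=cv2.connectedComponentsWithStats(cv2.morphologyEx(m,cv2.MORPH_CLOSE,np.ones((9,9))))
    l=(l==1+st[1:,4].argmax()).astype(np.uint8)
    cs,_=cv2.findContours(l,cv2.RETR_EXTERNAL,cv2.CHAIN_APPROX_NONE)
    b=cv2.minAreaRect((onplane(t,cs[0][:,0,:],.012)[:,:2]*1000).astype(np.float32))
    w,h=b[1];th=np.radians(b[2] if w<h else b[2]-90)
    X=np.array([np.cos(th),np.sin(th)]);X=X if X[0]>0 else -X;Y=np.array([-X[1],X[0]])
    o=np.array(b[0])/1000-.0125*X
    A=P[box&(P[...,2]>.118)&(P[...,2]<.134)];L=np.c_[(A[:,:2]-o)@X,(A[:,:2]-o)@Y]*1000
    rail=L[(L[:,0]>50)&(L[:,0]<80)&(abs(L[:,1])<145)];f=np.polyfit(rail[:,1],rail[:,0],1)
    pg=L[(L[:,0]<45)&(L[:,0]>0)];ys=[np.median(q[:,1])-y for y in (-105,-35,35,105) if len(q:=pg[abs(pg[:,1]-y)<15])>15]
    yaw=np.degrees(np.arctan2(X[1],X[0]));o2=o+(f[1]-65)/1000*X+np.median(ys)/1000*Y
    print('base',np.round(b[1],1),'yaw',yaw.round(2),'rail slope',f.round(3),'peg dy',np.round(ys,1),'O',o2.round(4));return o2,yaw
E
python3 - <<'E'
from h import *
o,yaw=rackpose('pics/top1.png')
for y in (-105,-35,35,105): print('peg',y,M(65,y,o,yaw).round(4))
for y in (-105,): plan([[*M(-35,y,o,yaw),.22],[*M(-35,y,o,yaw),.147]],yaw+180)
E
```

```text
time_s: 5.25
tcp_pos: [0.5119, 0.3133, 0.265]
wrist_force: [0.6, -0.1, -1.5]
gripper_width: 0.161
gripper_force: 29.9
base [117.6 285.3] yaw 10.57 rail slope [-0.    64.944] peg dy [-1.3 -1.4 -1.4 -1.9] O [0.4589 0.0413]
peg -105 [ 0.5421 -0.05  ]
peg -35 [0.5292 0.0188]
peg 35 [0.5164 0.0876]
peg 105 [0.5036 0.1564]
t 5.3 tcp [0.5132 0.314  0.2683] F [1.7 0.9 2.1] w 0.158 rot [ -0.28   0.38 -61.31]
  shift [ 0.2961 -0.252   0.0462]
  shift [ 0.2967 -0.252   0.1192]
```

```bash
echo '{"rows":[[0,0.03,-0.025,0,0,0,-7.5],[0,0.06,-0.05,0,0,0,-15],[0,0.095,-0.08,0,0,0,-23],[0,0.13,-0.11,0,0,0,-31],[0,0.165,-0.14,0,0,0,-39],[0,0.2,-0.17,0,0,0,-47],[0,0.235,-0.2,0,0,0,-55],[0,0.27,-0.23,0,0,0,-61.3]]}' | python3 steer.py | grep -v ee_rot;
python3 - <<'E'
from h import *
o,yaw=rackpose()
print('joints',np.round(__import__('station').r.sense()['joints'],0))
plan([[*M(-28,-105,o,yaw),.2],[*M(-28,-105,o,yaw),.149],[*M(32,-105,o,yaw),.149],[*M(32,-105,o,yaw),.136]],yaw+180)
E
```

```text
time_s: 6.1
tcp_pos: [0.4466, -0.0373, 0.262]
wrist_force: [1.9, -0.7, -0.4]
gripper_width: 0.157
gripper_force: 29.9
base [120.2 288.6] yaw 10.58 rail slope [-7.0000e-03  6.6202e+01] peg dy [ 0.3  0.2 -0.3] O [0.4594 0.0413]
joints [ 16.   3. -19.   0. -68.  -5.]
t 6.2 tcp [ 0.4444 -0.0422  0.262 ] F [-1.6 -4.4 -1. ] w 0.158 rot [ 0.24 -0.08  0.27]
  shift [ 0.0256 -0.0022  0.062 ]
  shift [ 0.0255 -0.0024  0.113 ]
  shift [ 0.0258 -0.0624  0.1128]
  shift [ 0.0258 -0.0625  0.1258]
```

```bash
echo '{"rows":[[0,0.0255,-0.002,0,0,0,0],[0,0.0255,-0.002,0.03,0,0,0],[0,0.0255,-0.002,0.06,0,0,0],[0,0.0255,-0.002,0.09,0,0,0],[0,0.0255,-0.002,0.112,0,0,0],[0,0.0255,-0.002,0.113,0,0,0],[0,0.0255,-0.002,0.113,0,0,0]]}' | python3 steer.py | grep -v ee_rot;
python3 - <<'E'
from h import *
from station import r
s=load('scene0.npz')
o,yaw=np.array([.4594,.0413]),10.57
plan([[*M(-28,-105,o,yaw),.149],[*M(32,-105,o,yaw),.149],[*M(32,-105,o,yaw),.136]],yaw+180)
c=r.capture('scene');a=cv2.resize(c['pixels'][150:310,270:430],None,fx=3.6,fy=3.6,interpolation=cv2.INTER_CUBIC);cv2.imwrite('pics/s1.png',a[:,:,::-1])
E
```

```text
time_s: 6.85
tcp_pos: [0.4544, -0.0606, 0.1495]
wrist_force: [0.5, 0.6, -0.7]
gripper_width: 0.153
gripper_force: 30.0
t 6.8 tcp [ 0.4544 -0.0606  0.1495] F [ 0.5  0.6 -0.7] w 0.153 rot [ 0.07 -0.02 -0.03]
  shift [0.0057 0.0044 0.0005]
  shift [ 0.0057 -0.0556  0.0004]
  shift [ 0.0057 -0.0556  0.0134]
```

View pics/s1.png

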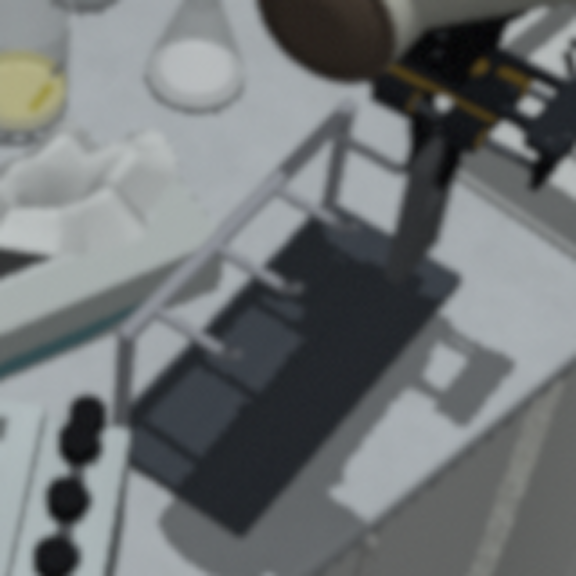

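```bash
echo '{"rows":[[0,0.0057,0,0,0,0,0],[0,0.0057,-0.006,0,0,0,0],[0,0.0057,-0.02,0,0,0,0],[0,0.0057,-0.034,0,0,0,0],[0,0.0057,-0.048,0,0,0,0],[0,0.0057,-0.0556,0,0,0,0],[0,0.0057,-0.0556,0,0,0,0]]}' | python3 steer.py | grep -v ee_rot;
python3 - <<'E'
from h import *
o,yaw=np.array([.4594,.0413]),10.57
plan([[*M(32,-105,o,yaw),.136]],yaw+180)
E
echo '{"rows":[[0,0,0,0.004,0,0,0],[0,0,0,0.008,0,0,0],[0,0,0,0.011,0,0,0],[0,0,0,0.012,0,0,0],[0,0,0,0.012,0,0,0]]}' | python3 steer.py | grep -v ee_rot;
```

```text
time_s: 7.6
tcp_pos: [0.5118, -0.0556, 0.1492]
wrist_force: [0.1, -0.5, -1.4]
gripper_width: 0.159
gripper_force: 30.0
t 7.6 tcp [ 0.5118 -0.0556  0.1492] F [ 0.1 -0.5 -1.4] w 0.159 rot [-0.01 -0.01 -0.02]
  shift [0.0001 0.0017 0.0132]
time_s: 8.1
tcp_pos: [0.51, -0.056, 0.1374]
wrist_force: [-0.2, 0.2, -1.4]
gripper_width: 0.159
gripper_force: 30.0
```

```bash
echo '{"rows":[[0,0,0,0.001,0,0,0],[0,0,0,0.0015,0,0,0],[0,0,0,0.0015,0,0,0]]}' | python3 steer.py | grep -v ee_rot;
echo '{"rows":[[0,0,0,0.001,0,0,0],[0,0,0,0.001,0,0,0]]}' | python3 steer.py | grep force:
```

```text
time_s: 8.4
tcp_pos: [0.5102, -0.056, 0.1361]
wrist_force: [0.8, 0.3, -2.5]
gripper_width: 0.159
gripper_force: 30.0
wrist_force: [-1.8, 0.5, 2.8]
gripper_force: 30.0
```

```bash
echo '{"rows":[[0.28,0,0,0,0,0,0],[0.28,0,0,0,0,0,0],[0.28,0,0,0,0,0,0],[0.28,0,0,-0.01,0,0,0],[0.28,0,0,-0.03,0,0,0],[0.28,0,0,-0.06,0,0,0],[0.28,0,0,-0.1,0,0,0]]}' | python3 steer.py | grep -v ee_rot
python3 - <<'E'
from h import *
from station import r
c=r.capture('scene');a=cv2.resize(c['pixels'][150:310,270:430],None,fx=3.6,fy=3.6,interpolation=cv2.INTER_CUBIC);cv2.imwrite('pics/s2.png',a[:,:,::-1])
plan([[*M(-80,-60),.25],[*M(-80,-20),.24]],129.27)
E
```

```text
time_s: 9.3
tcp_pos: [0.5092, -0.0561, 0.2354]
wrist_force: [0.9, 0.2, -0.4]
gripper_width: 0.279
gripper_force: 0.0
t 9.3 tcp [ 0.5139 -0.0564  0.2441] F [ 2.3 -0.6  5.4] w 0.282 rot [-0.76  0.19 61.36]
  shift [-0.3247  0.0051 -0.0071]
  shift [-0.3598  0.0244  0.0025]
```

View pics/s2.png

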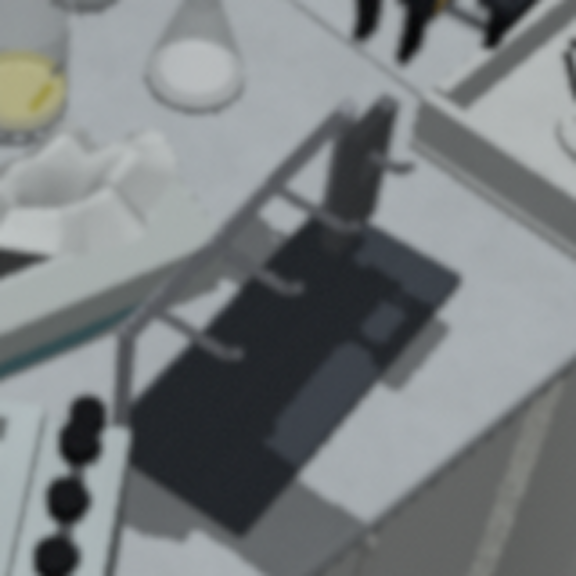

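```bash
echo '{"rows":[[0,-0.045,0.003,-0.01,0,0,7.7],[0,-0.09,0.006,-0.01,0,0,15.4],[0,-0.135,0.009,-0.01,0,0,23],[0,-0.18,0.012,-0.01,0,0,30.7],[0,-0.225,0.015,-0.01,0,0,38.4],[0,-0.27,0.018,-0.01,0,0,46],[0,-0.315,0.021,-0.01,0,0,53.7],[0,-0.355,0.024,-0.01,0,0,61.4]]}' | python3 steer.py | grep -v ee_rot; echo '{"rows":[[0,0,0,0,0,0,0],[0,0,0,0,0,0,0],[0,0,0,0,0,0,0]]}' | python3 steer.py | grep wid
python3 - <<'E'
from h import *
plan([[*M(-80,-20),.2],[*M(-80,-20),.165]],129.27)
E
```

```text
time_s: 10.15
tcp_pos: [0.4222, 0.2873, 0.246]
wrist_force: [0.1, 0.5, 0.6]
gripper_width: 0.008
gripper_force: 0.0
gripper_width: 0.006
t 10.4 tcp [0.4228 0.2849 0.2453] F [-0.4 -0.3 -0.2] w 0.006 rot [-0.    0.    0.88]
  shift [-0.0056  0.0054  0.0453]
  shift [-0.0056  0.0054  0.0803]
```

```bash
echo '{"rows":[[0,-0.0056,0.0054,0.02,0,0,0.9],[0,-0.0056,0.0054,0.04,0,0,0.9],[0,-0.0056,0.0054,0.05,0,0,0.9],[0,-0.0056,0.0054,0.058,0,0,0.9],[0,-0.0056,0.0054,0.066,0,0,0.9],[0,-0.0056,0.0054,0.074,0,0,0.9],[0,-0.0056,0.0054,0.08,0,0,0.9],[0,-0.0056,0.0054,0.082,0,0,0.9]]}' | python3 steer.py | grep -v ee_rot;echo '{"rows":[[0,0,0,0,0,0,0],[0,0,0,0,0,0,0]]}' | python3 steer.py | grep -v ee_rot; echo '{"rows":[[0,0,0,-0.04,0,0,0],[0,0,0,-0.08,0,0,0],[0.5,-0.04,0,-0.08,0,0,0],[0.5,-0.08,0,-0.08,0,0,0],[0.5,-0.08,0,-0.08,0,0,0],[0.5,-0.08,0,-0.08,0,0,0],[0.5,-0.08,0,-0.08,0,0,0]]}' | python3 steer.py | grep wid
python3 - <<'E'
from h import *
plan([[*M(.5,-20),.154]],129.27)
E
```

```text
time_s: 11.25
tcp_pos: [0.4235, 0.2916, 0.1671]
wrist_force: [-13.1, -4.0, 29.8]
gripper_width: 0.005
gripper_force: 14.8
time_s: 11.45
tcp_pos: [0.4234, 0.2915, 0.1672]
wrist_force: [-9.9, -3.6, 19.7]
gripper_width: 0.004
gripper_force: 10.1
gripper_width: 0.376
t 12.2 tcp [0.4853 0.3427 0.2431] F [ 0.4 -1.1 -0.4] w 0.376 rot [-0.01 -0.04 -0.08]
  shift [-0.0011  0.0003  0.0891]
```

```bash
echo '{"rows":[[0.4,-0.001,0,0.03,0,0,0],[0.4,-0.001,0,0.06,0,0,0],[0.4,-0.001,0,0.08,0,0,0],[0.4,-0.001,0,0.089,0,0,0],[0,-0.001,0,0.089,0,0,0],[0,-0.001,0,0.089,0,0,0],[0,-0.001,0,0.089,0,0,0],[0,-0.001,0,0.089,0,0,0]]}' | python3 steer.py | grep -v ee_rot; echo '{"rows":[[0,0,0,0,0,0,0],[0,0,0,0,0,0,0],[0,0,0,0,0,0,0]]}' | python3 steer.py | grep -v ee_rot; echo '{"rows":[[0,0,0,-0.01,0,0,0],[0,0,0,-0.03,0,0,0],[0,0,0,-0.06,0,0,0],[0,0,0,-0.09,0,0,0],[0,0,0,-0.11,0,0,0],[0,0,0,-0.11,0,0,0]]}' | python3 steer.py | grep -v ee_rot
python3 - <<'E'
from h import *
o,yaw=rackpose()
plan([[*M(-28,-35,o,yaw),.26]],yaw+180)
E
```

```text
time_s: 12.95
tcp_pos: [0.4868, 0.345, 0.1555]
wrist_force: [-0.4, 0.6, 1.7]
gripper_width: 0.157
gripper_force: 29.9
time_s: 13.25
tcp_pos: [0.4867, 0.345, 0.1548]
wrist_force: [-0.1, 0.9, 3.9]
gripper_width: 0.161
gripper_force: 29.9
time_s: 13.85
tcp_pos: [0.4872, 0.3453, 0.2673]
wrist_force: [0.0, 0.1, -1.6]
gripper_width: 0.16
gripper_force: 30.0
base [117.2 285.5] yaw 10.41 rail slope [-2.0000e-03  6.5098e+01] peg dy [-1.3 -1.6 -1.8 -1.9] O [0.459 0.041]
t 13.9 tcp [0.4862 0.3447 0.2648] F [-0.9 -0.7 -1.5] w 0.16 rot [  0.     0.1  -61.18]
  shift [ 0.2545 -0.2352  0.0042]
```

```bash
echo '{"rows":[[0,0.01,-0.01,-0.03,0,0,-5],[0,0.04,-0.04,-0.03,0,0,-12],[0,0.08,-0.07,-0.03,0,0,-20],[0,0.115,-0.105,-0.03,0,0,-28],[0,0.15,-0.14,-0.03,0,0,-36],[0,0.185,-0.17,-0.03,0,0,-44],[0,0.22,-0.2,-0.03,0,0,-52],[0,0.25,-0.23,-0.02,0,0,-60]]}' | python3 steer.py | grep wid;echo '{"rows":[[0,0,0,0,0,0,-1],[0,0,0,0.01,0,0,-1],[0,0,0,0.02,0,0,-1],[0,0,0,0.02,0,0,-1],[0,0,0,0.02,0,0,-1]]}' | python3 steer.py | grep wid
python3 - <<'E'
from h import *
o,yaw=rackpose()
o,yaw=np.array([.4592,.0412]),10.5
plan([[*M(-28,-35,o,yaw),.151]],yaw+180)
E
```

```text
gripper_width: 0.157
gripper_width: 0.156
base [120.2 220.2] yaw 10.58 rail slope [-1.1000e-02  6.6281e+01] peg dy [] O [nan nan]
t 15.2 tcp [0.4387 0.0111 0.2643] F [ 0.7 -0.9 -0.4] w 0.162 rot [ 0.03 -0.02 -0.58]
  shift [0.0091 0.0022 0.1133]
  return _methods._mean(a, axis=axis, dtype=dtype,
  ret = ret.dtype.type(ret / rcount)
```

```bash
echo '{"rows":[[0,0.009,0.002,0,0,0,-0.6],[0,0.009,0.002,0.03,0,0,-0.6],[0,0.009,0.002,0.06,0,0,-0.6],[0,0.009,0.002,0.09,0,0,-0.6],[0,0.009,0.002,0.113,0,0,-0.6],[0,0.009,0.002,0.113,0,0,-0.6],[0,0.009,0.002,0.113,0,0,-0.6]]}' | python3 steer.py | grep -v ee_rot;
python3 - <<'E'
from h import *
from station import r
o,yaw=np.array([.4592,.0412]),10.5
plan([[*M(-28,-35,o,yaw),.151],[*M(32,-35,o,yaw),.151]],yaw+180)
c=r.capture('scene');P=cloud(c)
a=np.radians(yaw);X=np.array([np.cos(a),np.sin(a)]);Y=np.array([-X[1],X[0]])
L=np.stack([(P[...,:2]-o)@X,(P[...,:2]-o)@Y,P[...,2]],-1)*1000
for y in (-105,-35,35,105):
    q=L[(abs(L[...,1]-y)<15)&(L[...,0]>0)&(L[...,0]<50)&(L[...,2]>119)&(L[...,2]<134)];print(y,len(q),np.median(q,0).round(1))
E
```

```text
time_s: 15.95
tcp_pos: [0.4389, 0.0015, 0.1523]
wrist_force: [-0.3, -0.4, -0.7]
gripper_width: 0.154
gripper_force: 30.0
t 15.9 tcp [0.4389 0.0015 0.1523] F [-0.3 -0.4 -0.7] w 0.154 rot [-0.06 -0.03  0.01]
  shift [-0.0003  0.0008  0.0013]
  shift [-0.0003 -0.0592  0.0014]
-105 0 [nan nan nan]
-35 58 [ 25.7 -34.7 127.5]
35 66 [ 25.3  35.8 127.7]
105 65 [ 25.9 105.2 127.6]
  return _methods._mean(a, axis=axis, dtype=dtype,
  ret = um.true_divide(
```

```bash
cat >> h.py <<'E'
def pegcheck(o,yaw,cam='scene'):
    from station import r
    c=r.capture(cam);P=cloud(c);a=np.radians(yaw);X=np.array([np.cos(a),np.sin(a)]);Y=np.array([-X[1],X[0]])
    L=np.stack([(P[...,:2]-o)@X,(P[...,:2]-o)@Y,P[...,2]],-1)*1000
    for y in (-105,-35,35,105):
        q=L[(abs(L[...,1]-y)<20)&(L[...,0]>0)&(L[...,0]<50)&(L[...,2]>119)&(L[...,2]<134)]
        print('peg',y,len(q),np.median(q,0).round(1) if len(q) else '')
E
echo '{"rows":[[0,0,-0.01,0,0,0,0],[0,0,-0.022,0,0,0,0],[0,0,-0.034,0,0,0,0],[0,0,-0.046,0,0,0,0],[0,0,-0.059,0,0,0,0],[0,0,-0.059,0,0,0,0],[0,0,-0.059,0,0,0,0]]}' | python3 steer.py | grep -v ee_rot
echo '{"rows":[[0,0,0,0.004,0,0,0],[0,0,0,0.008,0,0,0],[0,0,0,0.011,0,0,0],[0,0,0,0.013,0,0,0],[0,0,0,0.013,0,0,0]]}' | python3 steer.py | grep -v ee_rot;echo '{"rows":[[0,0,0,0.001,0,0,0],[0,0,0,0.0015,0,0,0],[0,0,0,0.0015,0,0,0]]}' | python3 steer.py | grep -v ee_rot
```

```text
time_s: 16.7
tcp_pos: [0.4959, 0.0117, 0.1511]
wrist_force: [0.2, 0.4, -1.7]
gripper_width: 0.16
gripper_force: 30.0
time_s: 17.2
tcp_pos: [0.4958, 0.0117, 0.1382]
wrist_force: [0.2, 0.5, -1.4]
gripper_width: 0.16
gripper_force: 30.0
time_s: 17.5
tcp_pos: [0.4962, 0.0118, 0.1376]
wrist_force: [-2.2, 1.1, 3.0]
gripper_width: 0.157
gripper_force: 30.0
```

Contact on the peg; release, rise, and return to key 3.

```bash
echo '{"rows":[[0.28,0,0,0,0,0,0],[0.28,0,0,0,0,0,0],[0.28,0,0,0,0,0,0],[0.28,0,0,-0.01,0,0,0],[0.28,0,0,-0.03,0,0,0],[0.28,0,0,-0.06,0,0,0],[0.28,0,0,-0.1,0,0,0],[0.28,0,0,-0.1,0,0,0]]}' | python3 steer.py | grep -v ee_rot
python3 - <<'E'
from h import *
plan([[*M(-80,20),.24]],129.27)
E
```

```text
time_s: 18.3
tcp_pos: [0.4997, 0.0123, 0.2437]
wrist_force: [-0.5, -0.1, 0.2]
gripper_width: 0.281
gripper_force: 0.0
t 18.3 tcp [0.4997 0.0123 0.2437] F [-0.5 -0.1  0.2] w 0.281 rot [-0.7   0.38 61.24]
  shift [-0.3246  0.0429  0.003 ]
```

```bash
echo '{"rows":[[0,-0.04,0.005,-0.01,0,0,7.7],[0,-0.08,0.01,-0.01,0,0,15.4],[0,-0.12,0.015,-0.01,0,0,23],[0,-0.16,0.02,-0.01,0,0,30.7],[0,-0.2,0.026,-0.01,0,0,38.4],[0,-0.24,0.032,-0.01,0,0,46],[0,-0.28,0.038,-0.01,0,0,53.7],[0,-0.32,0.043,-0.01,0,0,61.3]]}' | python3 steer.py | grep wid; echo '{"rows":[[0,0,0,0,0,0,0],[0,0,0,0,0,0,0],[0,0,0,0,0,0,0]]}' | python3 steer.py | grep wid
python3 - <<'E'
from h import *
plan([[*M(-80,20),.2],[*M(-80,20),.165]],129.27)
rackpose('pics/top2.png')
E
```

```text
gripper_width: 0.006
gripper_width: 0.008
t 19.4 tcp [0.3958 0.3181 0.2472] F [-0.2  0.  -0.4] w 0.008 rot [-0.   -0.01 -0.12]
  shift [-0.0054  0.0027  0.0472]
  shift [-0.0054  0.0027  0.0822]
base [118.1 285.5] yaw 10.59 rail slope [1.0000e-03 6.4758e+01] peg dy [-1.  -1.  -1.7 -1.7] O [0.459  0.0412]
```

```bash
echo '{"rows":[[0,-0.0054,0.0027,0.02,0,0,0],[0,-0.0054,0.0027,0.04,0,0,0],[0,-0.0054,0.0027,0.052,0,0,0],[0,-0.0054,0.0027,0.06,0,0,0],[0,-0.0054,0.0027,0.068,0,0,0],[0,-0.0054,0.0027,0.076,0,0,0],[0,-0.0054,0.0027,0.082,0,0,0],[0,-0.0054,0.0027,0.084,0,0,0]]}' | python3 steer.py | grep -v ee_rot;echo '{"rows":[[0,0,0,0,0,0,0],[0,0,0,0,0,0,0]]}' | python3 steer.py | grep -v ee_rot; echo '{"rows":[[0,0,0,-0.04,0,0,0],[0,0,0,-0.08,0,0,0],[0.5,-0.04,0,-0.08,0,0,0],[0.5,-0.08,0,-0.08,0,0,0],[0.4,-0.08,0,-0.08,0,0,0],[0.4,-0.08,0,-0.08,0,0,0],[0.4,-0.08,0,-0.08,0,0,0]]}' | python3 steer.py | grep wid
python3 - <<'E'
from h import *
plan([[*M(.7,19.8),.154]],129.27)
E
```

```text
time_s: 20.25
tcp_pos: [0.3983, 0.3228, 0.1672]
wrist_force: [-13.6, -7.1, 30.5]
gripper_width: 0.007
gripper_force: 15.1
time_s: 20.45
tcp_pos: [0.3983, 0.3227, 0.1672]
wrist_force: [-8.4, -4.8, 20.3]
gripper_width: 0.007
gripper_force: 10.4
gripper_width: 0.356
t 21.1 tcp [0.46   0.3737 0.243 ] F [-0.5 -0.3  0.6] w 0.356 rot [-0.01 -0.04 -0.15]
  shift [-0.0013  0.0001  0.089 ]
```

```bash
echo '{"rows":[[0.4,-0.001,0,0.03,0,0,0],[0.4,-0.001,0,0.06,0,0,0],[0.4,-0.001,0,0.08,0,0,0],[0.4,-0.001,0,0.089,0,0,0],[0,-0.001,0,0.089,0,0,0],[0,-0.001,0,0.089,0,0,0],[0,-0.001,0,0.089,0,0,0],[0,-0.001,0,0.089,0,0,0]]}' | python3 steer.py | grep -v ee_rot; echo '{"rows":[[0,0,0,0,0,0,0],[0,0,0,0,0,0,0],[0,0,0,0,0,0,0]]}' | python3 steer.py | grep -v ee_rot; echo '{"rows":[[0,0,0,-0.01,0,0,0],[0,0,0,-0.03,0,0,0],[0,0,0,-0.06,0,0,0],[0,0,0,-0.09,0,0,0],[0,0,0,-0.13,0,0,0],[0,0,0,-0.14,0,0,0],[0,0,0,-0.14,0,0,0]]}' | python3 steer.py | grep -v ee_rot
python3 - <<'E'
from h import *
o,yaw=rackpose()
plan([[*M(-28,35,o,yaw),.26]],yaw+180)
E
```

```text
time_s: 21.95
tcp_pos: [0.4615, 0.3759, 0.1555]
wrist_force: [0.0, -0.0, 3.0]
gripper_width: 0.159
gripper_force: 29.9
time_s: 22.25
tcp_pos: [0.4615, 0.3759, 0.1548]
wrist_force: [0.2, -0.4, 2.6]
gripper_width: 0.155
gripper_force: 29.9
time_s: 22.95
tcp_pos: [0.4613, 0.3756, 0.2958]
wrist_force: [-0.7, 0.2, -1.2]
gripper_width: 0.16
gripper_force: 30.0
base [116.7 285.7] yaw 10.16 rail slope [-5.0000e-03  6.5378e+01] peg dy [-0.9 -1.  -1.9 -2.1] O [0.4588 0.0414]
t 23.0 tcp [0.4605 0.3751 0.2935] F [-0.3 -0.5 -1.8] w 0.157 rot [ 7.000e-02 -3.000e-02 -6.103e+01]
  shift [ 0.2194 -0.2136  0.0336]
```

```bash
echo '{"rows":[[0,0.01,-0.01,0,0,0,-5],[0,0.04,-0.04,0,0,0,-13],[0,0.07,-0.07,0,0,0,-21],[0,0.1,-0.1,0,0,0,-29],[0,0.13,-0.13,0,0,0,-37],[0,0.16,-0.16,0,0,0,-45],[0,0.19,-0.19,0,0,0,-53],[0,0.22,-0.213,0,0,0,-60.7]]}' | python3 steer.py | grep wid;echo '{"rows":[[0,0,0,0.01,0,0,0],[0,0,0,0.02,0,0,0],[0,0,0,0.03,0,0,0],[0,0,0,0.03,0,0,0],[0,0,0,0.03,0,0,0]]}' | python3 steer.py | grep wid
python3 - <<'E'
from h import *
o,yaw=np.array([.4592,.0412]),10.5
pegcheck(o,yaw)
plan([[*M(-28,35,o,yaw),.151]],yaw+180)
E
```

```text
gripper_width: 0.16
gripper_width: 0.161
peg -105 16 [   6.5 -105.   127.5]
peg -35 5 [ 24.4 -19.3 126.3]
peg 35 62 [ 26.3  35.3 127.4]
peg 105 68 [ 24.4 105.4 127.5]
t 24.4 tcp [0.4252 0.072  0.2639] F [ 0.3  0.7 -1. ] w 0.161 rot [ 0.02 -0.02 -0.59]
  shift [1.400e-03 1.000e-04 1.129e-01]
```

```bash
echo '{"rows":[[0,0.001,0,0,0,0,-0.6],[0,0.001,0,0.03,0,0,-0.6],[0,0.001,0,0.06,0,0,-0.6],[0,0.001,0,0.09,0,0,-0.6],[0,0.001,0,0.113,0,0,-0.6],[0,0.001,0,0.113,0,0,-0.6],[0,0.001,0,0.113,0,0,-0.6]]}' | python3 steer.py | grep -v ee_rot;
python3 - <<'E'
from h import *
o,yaw=np.array([.4592,.0412]),10.5
plan([[*M(-28,35,o,yaw),.151],[*M(32,35,o,yaw),.151]],yaw+180)
E
```

```text
time_s: 25.05
tcp_pos: [0.4259, 0.0706, 0.1518]
wrist_force: [0.7, 0.4, -1.6]
gripper_width: 0.159
gripper_force: 30.0
t 25.1 tcp [0.4259 0.0706 0.1518] F [ 0.7  0.4 -1.6] w 0.159 rot [-0.06 -0.02 -0.  ]
  shift [-0.      0.0006  0.0008]
  shift [-0.     -0.0594  0.0009]
```

```bash
echo '{"rows":[[0,0,-0.01,0,0,0,0],[0,0,-0.022,0,0,0,0],[0,0,-0.034,0,0,0,0],[0,0,-0.046,0,0,0,0],[0,0,-0.059,0,0,0,0],[0,0,-0.059,0,0,0,0],[0,0,-0.059,0,0,0,0]]}' | python3 steer.py | grep -v ee_rot
echo '{"rows":[[0,0,0,0.004,0,0,0],[0,0,0,0.008,0,0,0],[0,0,0,0.011,0,0,0],[0,0,0,0.013,0,0,0],[0,0,0,0.013,0,0,0]]}' | python3 steer.py | grep -v ee_rot;echo '{"rows":[[0,0,0,0.001,0,0,0],[0,0,0,0.0015,0,0,0],[0,0,0,0.0015,0,0,0]]}' | python3 steer.py | grep -v ee_rot
```

```text
time_s: 25.75
tcp_pos: [0.483, 0.0808, 0.1506]
wrist_force: [-0.4, -0.3, -1.3]
gripper_width: 0.161
gripper_force: 30.0
time_s: 26.25
tcp_pos: [0.4829, 0.0809, 0.1379]
wrist_force: [-1.0, -0.4, -1.0]
gripper_width: 0.162
gripper_force: 30.0
time_s: 26.55
tcp_pos: [0.4832, 0.081, 0.1376]
wrist_force: [-1.8, -0.4, 5.7]
gripper_width: 0.155
gripper_force: 30.0
```

```bash
echo '{"rows":[[0.28,0,0,0,0,0,0],[0.28,0,0,0,0,0,0],[0.28,0,0,0,0,0,0],[0.28,0,0,-0.01,0,0,0],[0.28,0,0,-0.03,0,0,0],[0.28,0,0,-0.06,0,0,0],[0.28,0,0,-0.1,0,0,0],[0.28,0,0,-0.1,0,0,0]]}' | python3 steer.py | grep -v ee_rot
python3 - <<'E'
from h import *
plan([[*M(-80,60),.24]],129.27)
E
```

```text
time_s: 27.35
tcp_pos: [0.4866, 0.0819, 0.2431]
wrist_force: [0.5, -0.1, -0.6]
gripper_width: 0.281
gripper_force: 0.0
t 27.4 tcp [0.4866 0.0819 0.2431] F [ 0.5 -0.1 -0.6] w 0.281 rot [-0.62  0.47 61.24]
  shift [-0.2888  0.062   0.0027]
```

```bash
echo '{"rows":[[0,-0.036,0.008,-0.01,0,0,7.7],[0,-0.072,0.016,-0.01,0,0,15.4],[0,-0.108,0.024,-0.01,0,0,23],[0,-0.144,0.031,-0.01,0,0,30.7],[0,-0.18,0.039,-0.01,0,0,38.4],[0,-0.216,0.047,-0.01,0,0,46],[0,-0.252,0.055,-0.01,0,0,53.7],[0,-0.288,0.062,-0.01,0,0,61.3]]}' | python3 steer.py | grep wid; echo '{"rows":[[0,0,0,0,0,0,0],[0,0,0,0,0,0,0],[0,0,0,0,0,0,0]]}' | python3 steer.py | grep wid
python3 - <<'E'
from h import *
plan([[*M(-80,60),.2],[*M(-80,60),.165]],129.27)
rackpose()
E
```

```text
gripper_width: 0.006
gripper_width: 0.006
t 28.4 tcp [0.37   0.3523 0.2467] F [ 0.6 -0.3 -0.3] w 0.006 rot [-0.01 -0.   -0.11]
  shift [-0.0037 -0.0001  0.0467]
  shift [-0.0037 -0.0001  0.0817]
base [118.1 285.6] yaw 10.55 rail slope [ 0.  64.8] peg dy [-0.8 -1.1 -1.2 -1.8] O [0.459  0.0413]
```

```bash
echo '{"rows":[[0,-0.0037,0,0.02,0,0,0],[0,-0.0037,0,0.04,0,0,0],[0,-0.0037,0,0.052,0,0,0],[0,-0.0037,0,0.06,0,0,0],[0,-0.0037,0,0.068,0,0,0],[0,-0.0037,0,0.076,0,0,0],[0,-0.0037,0,0.082,0,0,0],[0,-0.0037,0,0.083,0,0,0]]}' | python3 steer.py | grep -v ee_rot;echo '{"rows":[[0,0,0,0,0,0,0],[0,0,0,0,0,0,0]]}' | python3 steer.py | grep -v ee_rot; echo '{"rows":[[0,0,0,-0.04,0,0,0],[0,0,0,-0.08,0,0,0],[0.5,-0.04,0,-0.08,0,0,0],[0.5,-0.08,0,-0.08,0,0,0],[0.4,-0.08,0,-0.08,0,0,0],[0.4,-0.08,0,-0.08,0,0,0],[0.4,-0.08,0,-0.08,0,0,0]]}' | python3 steer.py | grep wid
python3 - <<'E'
from h import *
plan([[*M(.7,59.7),.154]],129.27)
E
```

```text
time_s: 29.3
tcp_pos: [0.3729, 0.3538, 0.1672]
wrist_force: [-8.9, -6.1, 23.3]
gripper_width: 0.004
gripper_force: 11.7
time_s: 29.5
tcp_pos: [0.3729, 0.3538, 0.1673]
wrist_force: [-7.0, -5.4, 17.9]
gripper_width: -0.0
gripper_force: 9.3
gripper_width: 0.357
t 30.2 tcp [0.4346 0.4048 0.2435] F [ 0.7 -1.1 -0.3] w 0.357 rot [-0.01 -0.04 -0.15]
  shift [-0.0013 -0.0002  0.0895]
```

```bash
echo '{"rows":[[0.4,-0.001,0,0.03,0,0,0],[0.4,-0.001,0,0.06,0,0,0],[0.4,-0.001,0,0.08,0,0,0],[0.4,-0.001,0,0.0895,0,0,0],[0,-0.001,0,0.0895,0,0,0],[0,-0.001,0,0.0895,0,0,0],[0,-0.001,0,0.0895,0,0,0],[0,-0.001,0,0.0895,0,0,0]]}' | python3 steer.py | grep -v ee_rot; echo '{"rows":[[0,0,0,0,0,0,0],[0,0,0,0,0,0,0],[0,0,0,0,0,0,0]]}' | python3 steer.py | grep -v ee_rot; echo '{"rows":[[0,0,0,-0.01,0,0,0],[0,0,0,-0.03,0,0,0],[0,0,0,-0.06,0,0,0],[0,0,0,-0.09,0,0,0],[0,0,0,-0.13,0,0,0],[0,0,0,-0.14,0,0,0],[0,0,0,-0.14,0,0,0]]}' | python3 steer.py | grep -v ee_rot
python3 - <<'E'
from h import *
o,yaw=rackpose()
plan([[*M(-28,105,o,yaw),.26]],yaw+180)
E
```

```text
time_s: 31.0
tcp_pos: [0.436, 0.407, 0.1554]
wrist_force: [-0.8, 0.8, 1.7]
gripper_width: 0.155
gripper_force: 29.9
time_s: 31.3
tcp_pos: [0.436, 0.407, 0.1548]
wrist_force: [1.1, 0.9, 2.8]
gripper_width: 0.161
gripper_force: 29.9
time_s: 32.0
tcp_pos: [0.4358, 0.4068, 0.2958]
wrist_force: [-0.6, -0.5, -1.6]
gripper_width: 0.159
gripper_force: 30.0
base [117.6 285.3] yaw 10.57 rail slope [-0.    64.969] peg dy [-1.  -0.9 -1.4 -2. ] O [0.4589 0.0415]
t 32.0 tcp [0.435  0.4061 0.2935] F [-0.3 -0.2 -2.1] w 0.156 rot [ 8.000e-02 -4.000e-02 -6.144e+01]
  shift [ 0.186  -0.1924  0.0335]
```

```bash
echo '{"rows":[[0,0.01,-0.01,0,0,0,-5],[0,0.035,-0.035,0,0,0,-13],[0,0.06,-0.06,0,0,0,-21],[0,0.085,-0.09,0,0,0,-29],[0,0.11,-0.115,0,0,0,-37],[0,0.135,-0.14,0,0,0,-45],[0,0.16,-0.165,0,0,0,-53],[0,0.186,-0.192,0,0,0,-61.3]]}' | python3 steer.py | grep wid;echo '{"rows":[[0,0,0,0.01,0,0,0],[0,0,0,0.02,0,0,0],[0,0,0,0.03,0,0,0],[0,0,0,0.03,0,0,0],[0,0,0,0.03,0,0,0]]}' | python3 steer.py | grep wid
python3 - <<'E'
from h import *
o,yaw=np.array([.4592,.0412]),10.5
pegcheck(o,yaw)
plan([[*M(-28,105,o,yaw),.151]],yaw+180)
E
```

```text
gripper_width: 0.162
gripper_width: 0.161
peg -105 0 
peg -35 2 [  5.8 -35.5 121.9]
peg 35 6 [ 24.7  50.6 126.8]
peg 105 67 [ 23.9 105.3 127.9]
t 33.4 tcp [0.4128 0.1408 0.2638] F [-0.5  0.1 -1.4] w 0.153 rot [ 0.02 -0.03 -0.  ]
  shift [0.0013 0.0005 0.1128]
```

```bash
echo '{"rows":[[0,0.001,0,0,0,0,0],[0,0.001,0,0.03,0,0,0],[0,0.001,0,0.06,0,0,0],[0,0.001,0,0.09,0,0,0],[0,0.001,0,0.113,0,0,0],[0,0.001,0,0.113,0,0,0],[0,0.001,0,0.113,0,0,0]]}' | python3 steer.py | grep -v ee_rot;
python3 - <<'E'
from h import *
o,yaw=np.array([.4592,.0412]),10.5
plan([[*M(-28,105,o,yaw),.151],[*M(32,105,o,yaw),.151]],yaw+180)
E
```

```text
time_s: 34.1
tcp_pos: [0.4135, 0.1395, 0.1518]
wrist_force: [0.2, 0.4, -1.1]
gripper_width: 0.158
gripper_force: 30.0
t 34.1 tcp [0.4135 0.1395 0.1518] F [ 0.2  0.4 -1.1] w 0.158 rot [-0.06 -0.01 -0.02]
  shift [0.     0.001  0.0008]
  shift [-0.     -0.059   0.0009]
```

```bash
echo '{"rows":[[0,0,-0.01,0,0,0,0],[0,0,-0.022,0,0,0,0],[0,0,-0.034,0,0,0,0],[0,0,-0.046,0,0,0,0],[0,0,-0.059,0,0,0,0],[0,0,-0.059,0,0,0,0],[0,0,-0.059,0,0,0,0]]}' | python3 steer.py | grep -v ee_rot
echo '{"rows":[[0,0,0,0.004,0,0,0],[0,0,0,0.008,0,0,0],[0,0,0,0.011,0,0,0],[0,0,0,0.013,0,0,0],[0,0,0,0.013,0,0,0]]}' | python3 steer.py | grep -v ee_rot;echo '{"rows":[[0,0,0,0.001,0,0,0],[0,0,0,0.001,0,0,0],[0,0,0,0.001,0,0,0]]}' | python3 steer.py | grep -v ee_rot
```

```text
time_s: 34.8
tcp_pos: [0.4707, 0.1496, 0.1506]
wrist_force: [-0.3, 0.4, -1.8]
gripper_width: 0.159
gripper_force: 30.0
time_s: 35.3
tcp_pos: [0.4706, 0.1498, 0.1379]
wrist_force: [0.3, -0.1, -1.9]
gripper_width: 0.159
gripper_force: 30.0
time_s: 35.6
tcp_pos: [0.4708, 0.1499, 0.1376]
wrist_force: [-1.4, -0.3, 3.4]
gripper_width: 0.158
gripper_force: 30.0
```

```bash
echo '{"rows":[[0.28,0,0,0,0,0,0],[0.28,0,0,0,0,0,0],[0.28,0,0,0,0,0,0],[0.28,0,0,-0.01,0,0,0],[0.28,0,0,-0.03,0,0,0],[0.28,0,0,-0.06,0,0,0],[0.28,0,0,-0.1,0,0,0],[0.28,0,0,-0.1,0,0,0]]}' | python3 steer.py | grep -v ee_rot
python3 - <<'E'
from h import *
plan([[*M(-80,-60),.24]],219.27)
E
```

```text
time_s: 36.4
tcp_pos: [0.4741, 0.1513, 0.2436]
wrist_force: [0.4, -0.0, 0.2]
gripper_width: 0.279
gripper_force: 0.0
t 36.4 tcp [0.4741 0.1513 0.2436] F [ 0.4 -0.   0.2] w 0.279 rot [ -0.76   0.   -28.76]
  shift [-0.1132  0.0046  0.0039]
```

```bash
echo '{"rows":[[0.5,-0.03,0.001,0,0,0,-7],[0.5,-0.06,0.002,0,0,0,-14],[0.5,-0.09,0.003,0,0,0,-21],[0.5,-0.112,0.004,0,0,0,-28.7],[0.5,-0.112,0.004,0,0,0,-28.7],[0.5,-0.112,0.004,0,0,0,-28.7],[0.5,-0.112,0.004,0,0,0,-28.7]]}' | python3 steer.py | grep wid
python3 - <<'E'
from h import *
from station import r
plan([[*M(-80,-60),.141]],219.27)
o,yaw=rackpose()
c=r.capture('scene');a=cv2.resize(c['pixels'][150:350,200:430],None,fx=2.8,fy=2.8,interpolation=cv2.INTER_CUBIC);cv2.imwrite('pics/s3.png',a[:,:,::-1])
E
```

```text
gripper_width: 0.499
t 37.1 tcp [0.4466 0.2586 0.2371] F [-0.4 -0.6 -0.2] w 0.499 rot [ 0.01 -0.   -0.22]
  shift [-0.0009 -0.0038  0.0961]
base [117.5 285.5] yaw 10.16 rail slope [1.0000e-03 6.5227e+01] peg dy [-0.3 -0.5 -2.1 -1.3] O [0.4487 0.0211]
```

View pics/s3.png

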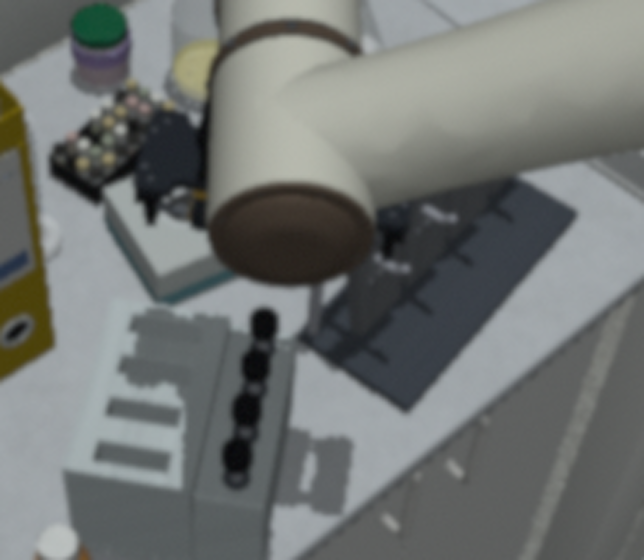

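```bash
echo '{"rows":[[0.5,-0.001,-0.004,0.03,0,0,0],[0.5,-0.001,-0.004,0.06,0,0,0],[0.5,-0.001,-0.004,0.085,0,0,0],[0.5,-0.001,-0.004,0.096,0,0,0],[0.5,-0.001,-0.004,0.096,0,0,0]]}' | python3 steer.py | grep -v ee_rot;echo '{"rows":[[0,0,0,0,0,0,0],[0,0,0,0,0,0,0],[0,0,0,0,0,0,0],[0,0,0,0,0,0,0],[0,0,0,0,0,0,0],[0,0,0,0,0,0,0]]}' | python3 steer.py | grep -v ee_rot
```

```text
time_s: 37.7
tcp_pos: [0.4486, 0.2615, 0.1398]
wrist_force: [-0.3, 0.9, 0.2]
gripper_width: 0.5
gripper_force: 0.0
time_s: 38.3
tcp_pos: [0.4482, 0.2617, 0.1419]
wrist_force: [-3.9, -3.2, 5.8]
gripper_width: 0.265
gripper_force: 30.0
```

```bash
echo '{"rows":[[0,0,0,-0.005,0,0,0],[0,0,0,-0.012,0,0,0],[0,0,0,-0.019,0,0,0],[0,0,0,-0.025,0,0,0],[0,0,0,-0.03,0,0,0],[0,0,0,-0.032,0,0,0],[0,0,0,-0.032,0,0,0]]}' | python3 steer.py | grep -v ee_rot
```

```text
time_s: 39.0
tcp_pos: [0.4481, 0.2617, 0.1722]
wrist_force: [-2.1, -3.4, -9.7]
gripper_width: 0.263
gripper_force: 30.0
```

```bash
echo '{"rows":[[0,0,0,-0.001,0,0,0],[0,0,0,-0.002,0,0,0],[0,0,0,-0.002,0,0,0]]}' | python3 steer.py | grep -v ee_rot
```

```text
time_s: 39.3
tcp_pos: [0.448, 0.2617, 0.1723]
wrist_force: [3.3, -1.8, -24.1]
gripper_width: 0.263
gripper_force: 30.0
```

```bash
echo '{"rows":[[0.5,0,0,0.002,0,0,0],[0.5,0,0,0.002,0,0,0],[0.5,0,0,0.002,0,0,0],[0.5,0,0,-0.03,0,0,0],[0.5,0,0,-0.045,0,0,0],[0.5,-0.03,0,-0.045,0,0,0],[0.5,-0.04,0,-0.045,0,0,0],[0.5,-0.04,0,-0.045,0,0,0]]}' | python3 steer.py | grep -v ee_rot
python3 - <<'E'
from h import *
plan([[*M(-80,-20),.14]],219.27)
E
```

```text
time_s: 40.1
tcp_pos: [0.4243, 0.2957, 0.2225]
wrist_force: [-0.2, 0.6, -0.5]
gripper_width: 0.502
gripper_force: 0.0
t 40.1 tcp [0.4243 0.2957 0.2225] F [-0.2  0.6 -0.5] w 0.502 rot [-0.35  0.03  0.05]
  shift [0.0019 0.003  0.0825]
```

```bash
echo '{"rows":[[0.5,0,0,0.03,0,0,0],[0.5,0,0,0.06,0,0,0],[0.5,0,0,0.075,0,0,0],[0.5,0,0,0.08,0,0,0],[0.5,0,0,0.08,0,0,0]]}' | python3 steer.py | grep -v ee_rot;echo '{"rows":[[0,0,0,0,0,0,0],[0,0,0,0,0,0,0],[0,0,0,0,0,0,0],[0,0,0,0,0,0,0],[0,0,0,0,0,0,0],[0,0,0,0,0,0,0]]}' | python3 steer.py | grep -v ee_rot
echo '{"rows":[[0,0,0,-0.005,0,0,0],[0,0,0,-0.012,0,0,0],[0,0,0,-0.019,0,0,0],[0,0,0,-0.025,0,0,0],[0,0,0,-0.03,0,0,0],[0,0,0,-0.032,0,0,0],[0,0,0,-0.033,0,0,0],[0,0,0,-0.034,0,0,0]]}' | python3 steer.py | grep -v ee_rot
```

```text
time_s: 40.6
tcp_pos: [0.4244, 0.2936, 0.1402]
wrist_force: [0.5, -0.6, 0.5]
gripper_width: 0.496
gripper_force: 0.0
time_s: 41.2
tcp_pos: [0.423, 0.2928, 0.1406]
wrist_force: [-4.5, -1.5, 5.4]
gripper_width: 0.263
gripper_force: 30.0
time_s: 42.0
tcp_pos: [0.4228, 0.2928, 0.1707]
wrist_force: [6.9, 0.6, -30.6]
gripper_width: 0.263
gripper_force: 30.0
```

Key 2 is up against its stop (30.1 mm travel, 30 N). Key 3 next.

```bash
echo '{"rows":[[0.5,0,0,0.003,0,0,0],[0.5,0,0,0.003,0,0,0],[0.5,0,0,0.003,0,0,0],[0.5,0,0,-0.03,0,0,0],[0.5,0,0,-0.045,0,0,0],[0.5,-0.03,0,-0.045,0,0,0],[0.5,-0.04,0,-0.045,0,0,0],[0.5,-0.04,0,-0.045,0,0,0]]}' | python3 steer.py | grep wid
echo '{"rows":[[0.5,0,0,0.03,0,0,0],[0.5,0,0,0.06,0,0,0],[0.5,0,0,0.075,0,0,0],[0.5,0,0,0.079,0,0,0],[0.5,0,0,0.079,0,0,0]]}' | python3 steer.py | grep -v ee_rot;echo '{"rows":[[0,0,0,0,0,0,0],[0,0,0,0,0,0,0],[0,0,0,0,0,0,0],[0,0,0,0,0,0,0],[0,0,0,0,0,0,0],[0,0,0,0,0,0,0]]}' | python3 steer.py | grep -v ee_rot
echo '{"rows":[[0,0,0,-0.005,0,0,0],[0,0,0,-0.012,0,0,0],[0,0,0,-0.019,0,0,0],[0,0,0,-0.025,0,0,0],[0,0,0,-0.03,0,0,0],[0,0,0,-0.032,0,0,0],[0,0,0,-0.033,0,0,0],[0,0,0,-0.034,0,0,0]]}' | python3 steer.py | grep -v ee_rot
```

```text
gripper_width: 0.5
time_s: 43.3
tcp_pos: [0.399, 0.3245, 0.1402]
wrist_force: [0.1, -1.2, 0.6]
gripper_width: 0.5
gripper_force: 0.0
time_s: 43.9
tcp_pos: [0.3978, 0.324, 0.1406]
wrist_force: [-4.7, -1.9, 6.8]
gripper_width: 0.261
gripper_force: 30.0
time_s: 44.7
tcp_pos: [0.3977, 0.3239, 0.1708]
wrist_force: [7.1, 2.9, -30.9]
gripper_width: 0.262
gripper_force: 30.0
```

```bash
echo '{"rows":[[0.5,0,0,0.003,0,0,0],[0.5,0,0,0.003,0,0,0],[0.5,0,0,0.003,0,0,0],[0.5,0,0,-0.03,0,0,0],[0.5,0,0,-0.045,0,0,0],[0.5,-0.03,0,-0.045,0,0,0],[0.5,-0.04,0,-0.045,0,0,0],[0.5,-0.04,0,-0.045,0,0,0]]}' | python3 steer.py | grep wid
echo '{"rows":[[0.5,0,0,0.03,0,0,0],[0.5,0,0,0.06,0,0,0],[0.5,0,0,0.075,0,0,0],[0.5,0,0,0.079,0,0,0],[0.5,0,0,0.079,0,0,0]]}' | python3 steer.py | grep -v ee_rot;echo '{"rows":[[0,0,0,0,0,0,0],[0,0,0,0,0,0,0],[0,0,0,0,0,0,0],[0,0,0,0,0,0,0],[0,0,0,0,0,0,0],[0,0,0,0,0,0,0]]}' | python3 steer.py | grep -v ee_rot
echo '{"rows":[[0,0,0,-0.005,0,0,0],[0,0,0,-0.012,0,0,0],[0,0,0,-0.019,0,0,0],[0,0,0,-0.025,0,0,0],[0,0,0,-0.03,0,0,0],[0,0,0,-0.032,0,0,0],[0,0,0,-0.033,0,0,0],[0,0,0,-0.034,0,0,0]]}' | python3 steer.py | grep -v ee_rot
```

```text
gripper_width: 0.501
time_s: 46.0
tcp_pos: [0.3738, 0.3554, 0.1402]
wrist_force: [0.2, -0.3, 1.0]
gripper_width: 0.498
gripper_force: 0.0
time_s: 46.6
tcp_pos: [0.3726, 0.3551, 0.1407]
wrist_force: [-4.8, -1.6, 5.5]
gripper_width: 0.265
gripper_force: 30.0
time_s: 47.4
tcp_pos: [0.3725, 0.355, 0.1708]
wrist_force: [5.0, 4.3, -30.7]
gripper_width: 0.262
gripper_force: 30.0
```

```bash
echo '{"rows":[[0.5,0,0,0.003,0,0,0],[0.5,0,0,0.003,0,0,0],[0.5,0,0,0.003,0,0,0],[0.5,0,0,-0.03,0,0,0],[0.5,0,0,-0.07,0,0,0],[0.5,-0.03,0,-0.12,0,0,0],[0.5,-0.06,0,-0.16,0,0,0],[0.5,-0.06,0,-0.16,0,0,0]]}' | python3 steer.py | grep wid
python3 - <<'E'
from h import *
from station import r
o,yaw=rackpose()
for n in('top','scene'):
    c=r.capture(n);P=cloud(c);g=c['pixels'].astype(int).max(2)
    for y in(-60,-20,20,60):
        k=M(-80,y);m=(np.linalg.norm(P[...,:2]-k,axis=2)<.012)&(P[...,2]>.14)&(P[...,2]<.21)&(g<75);print(n,'key',y,m.sum(),np.round(np.percentile(P[m][:,2],[50,80]),4) if m.any() else '')
    b=(slice(190,310),slice(140,420)) if n=='top' else (slice(130,380),slice(170,430))
    f=2.8 if n=='top' else 2.3
    cv2.imwrite(f'pics/{n}9.png',cv2.resize(c['pixels'][b],None,fx=f,fy=f,interpolation=cv2.INTER_CUBIC)[:,:,::-1])
E
```

```text
gripper_width: 0.498
base [116.3 286.4] yaw 9.08 rail slope [-1.4000e-02  6.6928e+01] peg dy [-0.3 -0.5 -1.2 -1.5] O [0.4482 0.0213]
top key -60 60 [0.1967 0.1976]
top key -20 65 [0.1971 0.1985]
top key 20 68 [0.1964 0.198 ]
top key 60 77 [0.1967 0.1975]
scene key -60 0 
scene key -20 24 [0.1942 0.1959]
scene key 20 88 [0.195  0.1974]
scene key 60 115 [0.1956 0.1972]
```

View pics/top9.png

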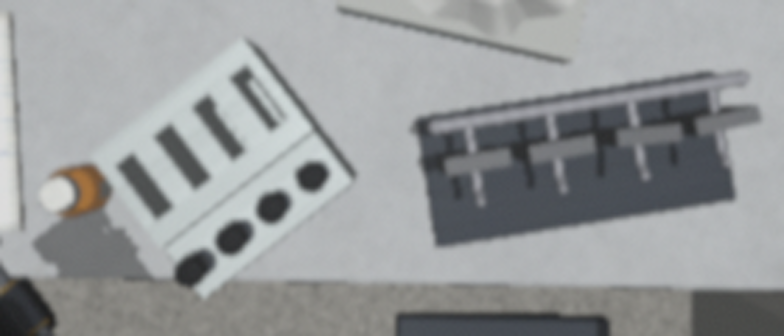

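View pics/scene9.png

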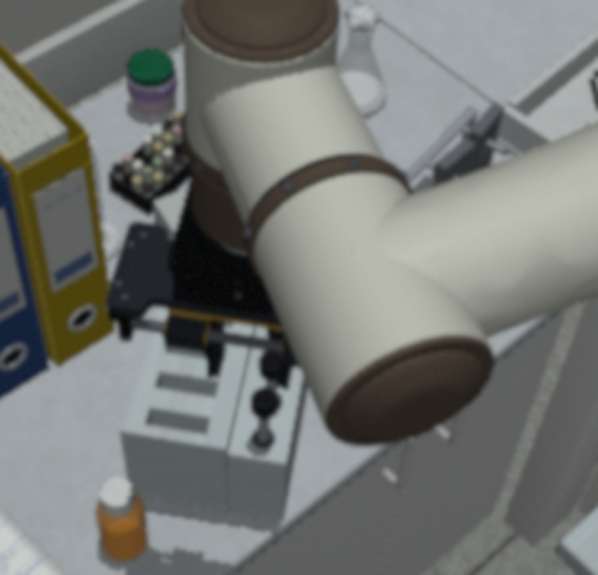

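The last pictures show all four plaques hanging at crop pixels (478,160), (562,150), (650,135) and (727,120). The pockets are empty, the four keys stand at about 197 mm, the bottle and flask are where they were, and the arm is touching nothing.

```bash
python3 -c "
from station import r
print(r.finish_job())"
```

```text
the job is handed in; nothing more can be done
None
```

All four plaques hang one to a peg, all four keys are drawn fully up, the bottle and flask are undisturbed, and the job was handed in at about 48 s; the rack shifted about 2 cm just after the last plaque was hung, and all four stayed on their pegs.

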